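Isolate the lab pump and hang its lock-out tag

TASK

Isolate the bench pump: push the switch lever round anticlockwise (seen from above) from ON until it drops home in its OFF detent, pushing it rather than clamping it and not forcing it once it has come up against its stop. Then hang the metal saddle tag astride the middle of the tag rail, so that it hangs freely. Leave the jars, flask, mug, beaker and brush where they are.

Things in the scene. Friction and masses are not known exactly. Their poses are not given: they have to be found in the camera images.
- isolator_axis (a point): Rotary isolator, fixed: grey metal housing 120 x 120 mm, top 80 mm above the table, on a 160 mm square foot plate 10 mm thick. This point is on the lever's upright turning axis, level with the housing's top. Its y axis points the way the lever points at ON, its x axis to the far side; z up.
- lever_tip (a point): Black isolator lever: a bar 20 mm wide, 30 mm tall, reaching 117 mm from its axis. At ON its underside is 87 mm, its top 117 mm above the table. This point is mid-section of the bar, 95 mm out from the axis; x points outwards along the lever, z up. Starts at ON in a detent: 4 to 10 N sideways here frees it, then it runs at 1 to 4 N. It stands at most 45 N from the fingers, clamping included.
- lever_hub (a point): Centre of the top of the lever's round hub (radius 28 mm), on the turning axis. The lever turns anticlockwise from above to OFF. The OFF detent is unmarked and differs each time: 70 to 120 degrees round from ON, ending at a hard stop. There a spring pulls the lever down; a finger pressing on the bar can hold it up by friction, then it drops when the push is eased. Once down it is locked.
- lever (a joint): How far the lever has sunk along its axis, in m: about 0.0015 at ON, about -0.0003 while going round, about 0.006 when dropped home at OFF. It says nothing of the angle.
- rail_mid (a point): Tag rail: a straight round steel bar, 14 mm in diameter, level, its centre line 125 mm above the table, between two posts 210 mm apart on a dark foot plate 250 x 70 mm, fixed. This point is the middle of the bar, on its centre line; its x axis runs along the bar, z up.
- tag: Saddle tag: bare aluminium sheet bent to an upside-down U, loose, 0.1 to 0.2 kg: 90 mm long (its x axis), 34 mm wide over its two legs (y axis), 60 mm high, sheet 4 mm thick, so 26 mm clear between the legs. It starts standing on its legs on the table. Origin at the middle of its underside (level with the feet).
- tag_in (a point): Middle of the underside of the saddle tag's top, 56 mm above its feet: this is what rests on the bar. Same axes as the tag.
- jar1: Bystander: closed amber jar, diameter 64 mm, 70 mm high, origin at the underside.
- jar2: Bystander: closed amber jar like the other, origin at the underside.
- flask: Bystander: green bottle, diameter 66 mm, 150 mm high, origin at the underside.
- mug: Bystander: white mug, diameter 80 mm, 90 mm high, origin at the underside.
- beaker: Bystander: clear open beaker, diameter 72 mm, 100 mm high, origin at the underside.
- brush: Bystander: brush lying on the table, origin at its underside.
Things that resemble listed ones, but are neither listed nor needed, are in the scene too. Several things look just like the tag: the one meant starts nearest to the robot's base.

How it is judged:
On the way, in this order (a step that is already met when the one before it is completed fails the run):
1. the lever has dropped home in OFF (sunk more than 4 mm) (value of joint lever above 0.004 m), for 0.2 s.
2. the saddle tag sits astride the rail's bar (y of tag_in in the frame of rail_mid between -0.012 and 0.012 m and x of tag_in in the frame of rail_mid between -0.045 and 0.045 m and z of tag_in in the frame of rail_mid between 0.003 and 0.012 m and angle between tag's own z axis and vertical below 0.3 rad and angle between the x axis of tag and the x axis of rail_mid, either way round below 0.25 rad), for 0.2 s.
At the end, for the whole second after the job is handed in: Lever sunk more than 4 mm (OFF); saddle tag at rest astride the bar: underside of its top 3 to 12 mm above the bar's centre line, within 12 mm of it sideways and 45 mm of its middle along the bar, tilted under 0.3 rad, lengthwise along the bar within 0.25 rad (all of step 2 and value of joint lever above 0.004 m and linear speed of tag below 0.03 m/s); the robot touches nothing.
It fails at once if a jar, the flask, mug, beaker or brush is moved more than 25 mm (distance of any of jar1, jar2, flask, mug, beaker, brush from where it was at the start of the episode above 0.025 m).
It fails at once if the fingers clamp or force the lever with more than 45 N (contact force between the fingers and lever above 45 N).
It also fails if it takes over 64 s, if anything falls off the work surface, if the arm or the gripper's body presses on something with over 40 N, if the wrist force passes 120 N, or if a joint passes its speed limit or range.

ROBOT

A 6-joint arm with a two-finger parallel gripper is mounted at the origin on the work surface. World frame = base frame: x ahead of the robot, y to its left, z up, the work surface at z = 0. Lengths are in m, angles in rad, forces in N, time in s.
With the tool pointing down it reaches from about 0.375 to 0.9 m from the base axis. Payload 3.1 kg.
Tool frame: the origin (TCP) lies on the centre line of the jaws, within the pads' length; the fingertips stand robot.finger_overhang ahead of it and the grasp point (between the pads) lies 2 mm behind it (robot.finger_overhang is the distance from the TCP to the fingertips, in m); z points along the fingers, y is the direction in which the jaws open and shut (so a half turn about z gives the same grasp; the last joint's range is limited). The gripper opens to 87 mm and grips with 3 to 60 N. Pads are 19 mm wide; open, the fingers measure 117 mm over their backs; the gripper's body (75 mm by 190 mm) begins 51 mm behind the grasp point.
Start: joints at [0.986, 0.527, 1.433, -0, 1.181, -0.178], TCP at [0.247, 0.574, 0.203] pointing down, gripper open.
Joint ranges: [-3.08, 3.08], [-0.75, 2.2], [0.22, 2.44], [-1.43, 4.57], [0, 2.65], [-2.85, 2.85]. Speed limits (rad/s): [2.79, 2.79, 3.14, 3.14, 3.14, 3.14].

INTERFACE

Orientations are given as a unit quaternion [x, y, z, w].
In Python, from rig import robot gives the robot as it stands. The module is installed in compiled form; this text tells all that it offers.
- The arm moves only by the tool step_arm, never from a script. Its arguments are lists of equal length, an entry for each row: "slide": the shift along the tool's x, y, z in mm, a list of three; "twist": the turn about the tool's z in degrees. A call has 1 to 20 rows; each row shifts and turns the commanded pose from where the row before left it, along the tool's axes as they then stand; what a row does not reach is not made up. A row lasts 1/12 s, in which the tool goes at most 41.7 mm and 7.16 degrees, less where a joint would pass 70% of its speed; a pose out of reach is approached as far as the arm can. A call is refused whole if a number of a shift passes 41.7 or a number of a turn 7.16, either way. A call with a gripper value outside its range is refused whole. "jaw" is the finger opening in mm, from 0 to 87, set as the call begins (left out, the last holds). The fingers move at their own pace and stop on an object; "force" is the grip in N (left out, the last holds). Time passes only in rows, so rows that do not move let the fingers close. It gives the time, the measured TCP pose, the force and the opening at its end, in the units of the state.
- robot.get_obs(): the state, without advancing time (a new reading comes with each control period).
- robot.camera(name): name is "scene" or "side" or "wrist"; returns a dict with "color" (384x512x3 uint8, blue, green, red), "depth" (384x512 float32, m along the optical axis (not along the pixel's ray), 0 where there is no reading), "camera_matrix" (3x3 intrinsics, pixels), "origin" and "orientation" of the camera in the world. Camera axes: x right, y down, z forward; pixel columns grow to the right and rows downward; lengths in m; the calibration is good to about 2 mm. A picture is of the moment at which its call begins.
- robot.hand_in(): hands the job in, once; it reports no verdict.
The state is a dict: "time": time; "q": joint angles; "joint_velocities": joint speeds; "joint_torque": joint torques, N m; "position": TCP position; "tool_rot": TCP orientation; "ft_force": force on the tool from outside, world axes, zero at the start; "moment": the same for the moment, N m; "grip_width": finger opening in m.
Only numpy, scipy, OpenCV 4.12 (cv2) and the standard library are available. Lean on these libraries where they do the work, as an engineer would, in place of code of your own. Each camera call takes 0.05 s, during which the arm holds its last target.

## Working session

There is one attempt and no reset: what is moved stays moved. The work goes in short steps, Python scripts to look and compute and a tool call to move; the robot and the scene stay as the last step left them, time stands still between calls to the robot, and variables do not carry over. Pictures are saved under pics/ and viewed, and the job is handed in when it is done.

Besides the shell and the picture viewer there is one more tool, called after "Emit:" as name(argument=value, ...) on one line, values as JSON. step_arm: Moves the arm, as the interface text tells. Its arguments: {"type":"object","properties":{"slide":{"type":"array","items":{"type":"array","items":{"type":"number"}}},"twist":{"type":"array","items":{"type":"number"}},"jaw":{"type":"number"},"force":{"type":"number"}},"required":["slide","twist"]}

```bash
mkdir -p pics; cat > h.py <<'E'
import numpy as np, cv2, pickle
from rig import robot
from scipy.spatial.transform import Rotation as R
def snap(n,tag):
    c=robot.camera(n); pickle.dump(c,open(f'pics/{tag}.pkl','wb')); cv2.imwrite(f'pics/{tag}.png',c['color']); return c
def load(tag): return pickle.load(open(f'pics/{tag}.pkl','rb'))
def rot(c):
    o=np.array(c['orientation']); return o if o.shape==(3,3) else R.from_quat(o).as_matrix()
def ray(c,u,v):
    d=np.linalg.inv(c['camera_matrix'])@np.array([u,v,1.]); return np.array(c['origin']),rot(c)@d
def plane(c,u,v,z):
    o,d=ray(c,u,v); return o+d*(z-o[2])/d[2]
def cloud(c):
    D=c['depth']; v,u=np.mgrid[:D.shape[0],:D.shape[1]]
    P=np.stack([u,v,np.ones_like(u)],-1)@np.linalg.inv(c['camera_matrix']).T*D[...,None]
    return P@rot(c).T+np.array(c['origin'])
def proj(c,p):
    q=rot(c).T@(np.array(p)-c['origin']); q=c['camera_matrix']@q; return q[:2]/q[2]
def st():
    o=robot.get_obs(); 
    for k in o: print(k,np.round(o[k],4))
E
python3 - <<'E'
from h import *
st(); print(robot.finger_overhang)
for n in['scene','side','wrist']:
    c=snap(n,n+'0'); print(n,np.round(c['origin'],3),np.round(rot(c),2).tolist())
E
```

```text
time 0.0
q [ 0.9855  0.5285  1.4339 -0.      1.1814 -0.1785]
joint_velocities [ 0.0011  0.0009 -0.0009 -0.0006  0.0008  0.0002]
joint_torque [ 1.30000e-03 -4.40041e+01 -1.76596e+01  6.35000e-02  5.81000e-02
 -2.00000e-04]
position [0.2468 0.5733 0.2019]
tool_rot [ 2.020e-01  9.794e-01 -1.000e-03 -4.000e-04]
ft_force [-0.5541  0.559  -0.4323]
moment [-0.0176  0.0023  0.0302]
grip_width 0.0869
0.017
scene [ 1.63  -0.038  0.805] [[0.07, 0.53, -0.85], [1.0, -0.05, 0.06], [-0.01, -0.85, -0.53]]
side [ 0.017 -1.068  1.517] [[0.91, -0.32, 0.28], [-0.42, -0.69, 0.59], [0.01, -0.65, -0.76]]
wrist [0.184 0.599 0.385] [[0.4, 0.89, 0.23], [0.92, -0.38, -0.1], [-0.0, 0.25, -0.97]]
```

View pics/scene0.png

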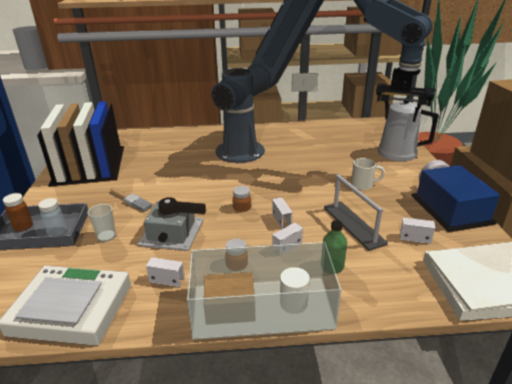

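View pics/side0.png

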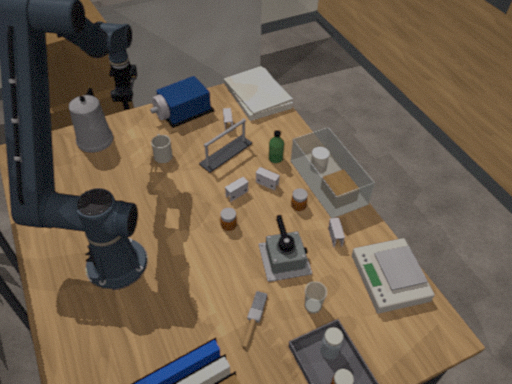

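View pics/wrist0.png

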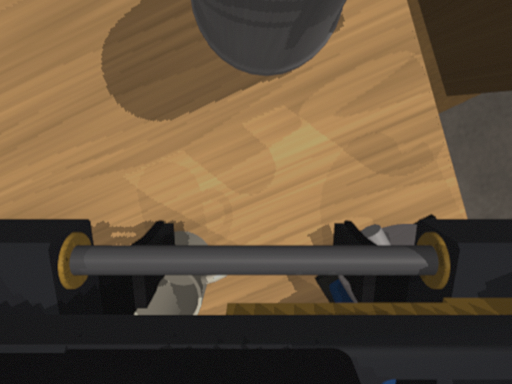

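```bash
python3 - <<'E'
from h import *
c=load('scene0'); s=load('side0')
a=cv2.resize(c['color'][170:270,120:390],None,fx=2.96,fy=2.96,interpolation=cv2.INTER_CUBIC)
cv2.imwrite('pics/cs.png',a)
b=cv2.resize(s['color'][100:320,190:360],None,fx=2.7,fy=2.7,interpolation=cv2.INTER_CUBIC)
cv2.imwrite('pics/cd.png',b)
for cam,n in((c,'scene'),(s,'side')):
    P=cloud(cam); print(n,(cam['depth']>0).mean())
    pts={'scene':[(282,212),(288,236),(166,272),(417,230),(241,200),(236,250),(335,250),(363,172),(103,222),(135,200),(168,204),(200,208),(342,183),(376,208),(166,230)],'side':[(237,188),(267,179),(337,230),(228,118),(286,242),(281,222),(208,158),(244,126)]}[n]
    for u,v in pts: print(u,v,np.round(P[v,u],3))
E
```

```text
scene 0.9959971110026041
282 212 [0.558 0.111 0.057]
288 236 [0.673 0.114 0.053]
166 272 [ 0.785 -0.225  0.044]
417 230 [0.668 0.5   0.043]
241 200 [ 0.455 -0.013  0.043]
236 250 [ 0.805 -0.038  0.121]
335 250 [0.786 0.222 0.086]
363 172 [0.358 0.425 0.071]
103 222 [ 0.583 -0.428  0.074]
135 200 [ 0.377 -0.378  0.016]
168 204 [ 0.567 -0.233  0.116]
200 208 [ 0.588 -0.137  0.109]
342 183 [ 0.302  0.371 -0.004]
376 208 [0.666 0.365 0.129]
166 230 [ 0.612 -0.242  0.053]
side 0.981048583984375
237 188 [0.511 0.096 0.057]
267 179 [0.641 0.094 0.051]
337 230 [ 0.759 -0.24   0.057]
228 118 [0.642 0.488 0.055]
286 242 [ 0.545 -0.243  0.114]
281 222 [ 0.568 -0.161  0.116]
208 158 [0.47  0.295 0.055]
244 126 [0.669 0.375 0.091]
```

View pics/cs.png

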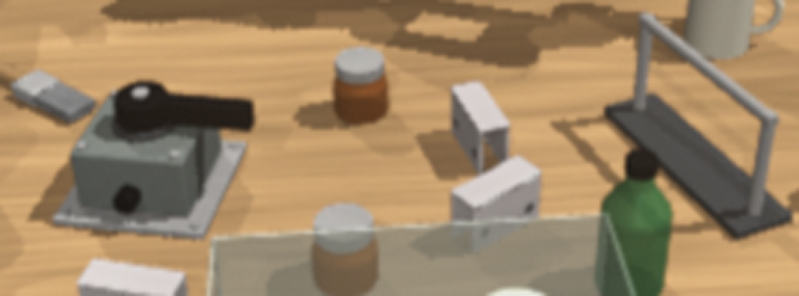

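View pics/cd.png

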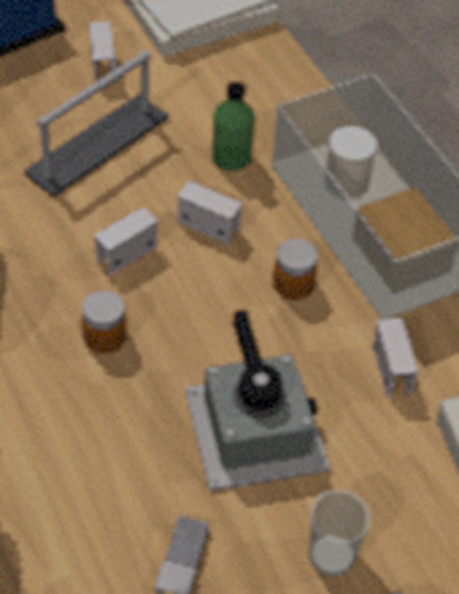

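```bash
cat >> h.py <<'E'
def rectfit(pts,name):
    r=cv2.minAreaRect((pts[:,:2]*1000).astype(np.float32)); (cx,cy),(w,h),a=r
    if w<h: a+=90; w,h=h,w
    print(name,len(pts),'c',np.round([cx,cy],1),'sz',round(w,1),round(h,1),'long dir deg',round(a%180,1),'medz',np.round(np.median(pts[:,2]),4))
def box(P,x0,x1,y0,y1,z0,z1):
    m=(P[...,0]>x0)&(P[...,0]<x1)&(P[...,1]>y0)&(P[...,1]<y1)&(P[...,2]>z0)&(P[...,2]<z1); return P[m]
E
python3 - <<'E'
from h import *
for n in('scene0','side0'):
    c=load(n);P=cloud(c)
    q=box(P,.4,.61,.04,.16,.054,.068); rectfit(q,n+' tag')
    rectfit(box(P,.61,.75,.04,.17,.054,.068),n+' tag2')
    q=box(P,.4,.7,.2,.5,.115,.14); rectfit(q,n+' rail')
    q=box(P,.4,.75,-.4,-.08,.100,.122); rectfit(q,n+' lever')
    q=box(P,.4,.75,-.4,-.08,.07,.088); rectfit(q,n+' housing')
    q=box(P,.4,.75,-.4,-.08,.122,.16); rectfit(q,n+' above')
    rectfit(box(P,.38,.54,-.08,.04,.055,.08),n+' jar1')
    rectfit(box(P,.57,.75,-.08,.04,.055,.08),n+' jar2')
    rectfit(box(P,.55,.85,.15,.3,.1,.17),n+' flask')
E
```

```text
scene0 tag 176 c [521.2 115.5] sz 95.4 35.3 long dir deg 13.5 medz 0.0575
scene0 tag2 241 c [656.4 114.9] sz 90.1 38.0 long dir deg 123.9 medz 0.0576
scene0 rail 288 c [570.6 337.6] sz 230.1 17.8 long dir deg 20.3 medz 0.1273
scene0 lever 415 c [ 569.3 -195. ] sz 141.3 56.0 long dir deg 67.6 medz 0.1127
scene0 housing 579 c [ 579.4 -232.2] sz 179.4 108.8 long dir deg 56.3 medz 0.0778
scene0 above 0 c [0. 0.] sz 0.0 0.0 long dir deg 0.0 medz nan
scene0 jar1 167 c [431.  -10.7] sz 55.9 53.7 long dir deg 176.1 medz 0.0671
scene0 jar2 143 c [709. -39.] sz 53.3 38.1 long dir deg 94.0 medz 0.0678
scene0 flask 511 c [787.1 202.1] sz 117.3 59.3 long dir deg 139.7 medz 0.1178
side0 tag 146 c [517.1 111.5] sz 94.4 39.1 long dir deg 16.3 medz 0.0594
side0 tag2 139 c [652.  112.1] sz 90.0 40.4 long dir deg 124.2 medz 0.0589
side0 rail 171 c [565.3 334.7] sz 223.7 20.3 long dir deg 19.4 medz 0.1285
side0 lever 322 c [ 566.2 -200.1] sz 145.6 53.5 long dir deg 66.6 medz 0.1148
side0 housing 744 c [ 552.3 -227.9] sz 150.2 120.7 long dir deg 75.8 medz 0.0788
side0 above 9 c [ 566.3 -210.3] sz 119.6 29.8 long dir deg 69.2 medz 0.1227
side0 jar1 171 c [426.5 -13.8] sz 58.4 52.0 long dir deg 65.7 medz 0.0684
side0 jar2 159 c [715.7 -40.1] sz 59.4 55.6 long dir deg 176.6 medz 0.0674
side0 flask 225 c [779.1 197.6] sz 137.1 59.3 long dir deg 149.2 medz 0.1175
  return _methods._mean(a, axis=axis, dtype=dtype,
  ret = ret.dtype.type(ret / rcount)
```

Tag candidates (scene px): (282,212) at r≈0.53 m; (288,236) at r≈0.67; (166,272) r≈0.8; (417,230) r≈0.83. The nearest to the base is (282,212), and the crops confirm it is an inverted-U tag with its legs open along its length. The lever is the black bar at (168,204)→(205,208), pointing about +y.

Emit:
step_arm(slide=[[-25,-29,0],[-25,-29,0],[-25,-29,0],[-25,-29,0],[-25,-29,0],[-25,-29,0],[-25,-29,0],[-25,-29,0],[-25,-29,0],[-25,-29,0],[-25,-29,0],[-25,-29,0],[-25,-29,0],[-25,-29,0],[-25,-29,0],[-25,-29,0],[-25,-29,0],[-25,-29,0],[-25,-29,0],[-25,-29,0]], twist=[0,0,0,0,0,0,0,0,0,0,0,0,0,0,0,0,0,0,0,0], jaw=0, force=20)

```text
time: 1.82
position: [0.477, -0.1584, 0.2027]
tool_rot: [0.202, 0.979, 0.0, -0.0]
ft_force: [1.2, -0.5, -0.4]
grip_width: 0.0004
```

Emit:
step_arm(slide=[[0,0,0],[0,0,0],[0,0,0],[0,0,0],[0,0,0],[0,0,0],[0,0,0],[0,0,0],[0,0,0],[0,0,0],[0,0,0],[0,0,0],[0,0,0],[0,0,0],[0,0,0],[0,0,0],[0,0,0],[0,0,0],[0,0,0],[0,0,0]], twist=[7.15,7.15,7.15,7.15,7.15,7.15,7.15,7.15,7.15,7.15,7.15,7.15,7.15,7.15,7.15,7.15,7.15,7.15,7.15,7.15])

```text
time: 3.48
position: [0.4767, -0.1564, 0.2026]
tool_rot: [0.993, 0.116, -0.0, -0.0]
ft_force: [-0.7, -0.5, 0.6]
grip_width: 0.0003
```

Emit:
step_arm(slide=[[0,0,0],[0,0,0],[0,0,0],[0,0,0],[0,0,0],[0,0,0]], twist=[7.15,7.15,7.15,7.15,7.15,0])

```text
time: 3.98
position: [0.4768, -0.1564, 0.2027]
tool_rot: [0.981, -0.192, -0.0, -0.0]
ft_force: [-0.2, 0.3, 0.7]
grip_width: 0.0005
```

```bash
python3 - <<'E'
from h import *
st(); c=snap('wrist','w1'); snap('side','side1')
E
```

```text
time 3.9833
q [-0.5401  0.363   1.7363 -0.      1.0428  1.4178]
joint_velocities [ 6.000e-04 -1.000e-04 -1.300e-03  1.000e-04 -6.000e-04 -1.703e-01]
joint_torque [-2.52000e-02 -3.42496e+01 -1.56913e+01  4.22000e-02 -7.22000e-02
  7.28900e-01]
position [ 0.4768 -0.1564  0.2027]
tool_rot [ 9.813e-01 -1.923e-01 -2.000e-04 -1.000e-04]
ft_force [-0.2338  0.2537  0.706 ]
moment [0.0365 0.1837 0.0339]
grip_width 0.0005
```

View pics/w1.png

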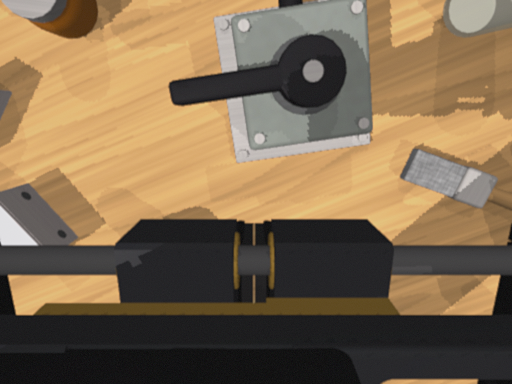

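The wrist view shows the lever at (172,92)→ hub (313,71), with the housing beneath it. The fingers are clear.

```bash
python3 - <<'E'
from h import *
c=load('w1');P=cloud(c)
im=c['color']; m=(im.max(2)<70).astype(np.uint8); m[200:]=0; m[:15]=0; m[:25,270:310]=0
n,l,s,ce=cv2.connectedComponentsWithStats(m); 
i=l[92,200]; print(s[i],ce[i]); mm=l==i
Q=P[mm]; Q=Q[Q[:,2]>.1]; rectfit(Q,'lever'); print('z', np.percentile(Q[:,2],[5,50,95]))
print('hubpx',np.round(P[71,313],4),np.round(plane(c,313,71,P[71,313][2]),4))
# bar edge line
B=Q[(np.hypot(Q[:,0]-P[71,313][0],Q[:,1]-P[71,313][1])>.045)&(Q[:,2]>.11)]; rectfit(B,'bar')
H=box(P,.4,.75,-.4,-.08,.07,.086); rectfit(H,'housing top'); print(np.median(H[:,2]))
rectfit(box(P,.4,.75,-.4,-.08,.006,.014),'foot')
E
```

```text
[ 170   35  177   79 6539] [274.73528062  77.70637712]
lever 6378 c [ 563.9 -195.8] sz 142.8 54.9 long dir deg 72.2 medz 0.1172
z [0.11530715 0.11723272 0.1185199 ]
hubpx [ 0.5503 -0.2378  0.121 ] [ 0.5503 -0.2378  0.121 ]
bar 2191 c [ 563.3 -158.7] sz 71.8 34.1 long dir deg 75.0 medz 0.1172
housing top 12192 c [ 550.6 -238. ] sz 120.2 120.2 long dir deg 166.1 medz 0.0808
0.080833680575125
foot 3332 c [ 521.7 -258.3] sz 213.7 206.3 long dir deg 76.1 medz 0.0109
```

```bash
python3 - <<'E'
from h import *
c=load('w1')
a=cv2.resize(c['color'][20:170,150:390],None,fx=3.3,fy=3.3,interpolation=cv2.INTER_CUBIC); cv2.imwrite('pics/w1c.png',np.clip(a.astype(float)*2.5,0,255).astype(np.uint8))
s=load('scene0');a=s['color'][180:260,130:220]; a=cv2.resize(a,None,fx=6,fy=6,interpolation=cv2.INTER_CUBIC); cv2.imwrite('pics/scl.png',np.clip(a*2.,0,255).astype(np.uint8))
E
```

```text
(no output)
```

View pics/w1c.png

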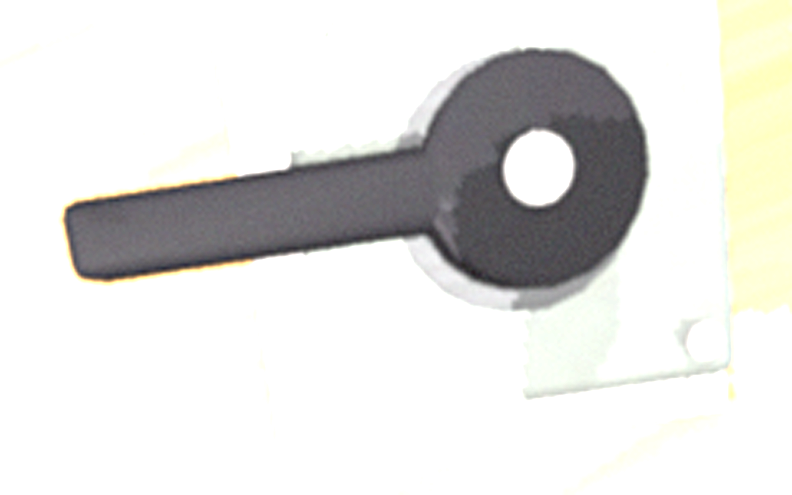

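```bash
python3 - <<'E'
from h import *
c=load('w1')
t=plane(c,171.8,93.3,.1165);b=plane(c,277.3,78.2,.1165);h=plane(c,313,70.9,.121)
print(t,b,h,np.degrees(np.arctan2(*(t-b)[1::-1])),np.degrees(np.arctan2(*(t-h)[1::-1])),np.linalg.norm((t-h)[:2]))
phi=np.radians(76.1);u=np.array([np.cos(phi),np.sin(phi)]);n=np.array([-u[1],u[0]])
ax=np.array([.5505,-.238]); p=ax+.095*u-n*(.010+.0095+.02); print('approach TCP',p)
o=robot.get_obs(); th=2*np.arctan2(o['tool_rot'][1],o['tool_rot'][0]); x=np.array([np.cos(th),np.sin(th)]);y=np.array([x[1],-x[0]])
d=p-o['position'][:2]; print('tool dx dy mm',d@x*1e3,d@y*1e3,np.degrees(th))
E
```

```text
[ 0.57772289 -0.12692513  0.1165    ] [ 0.55618379 -0.21039224  0.1165    ] [ 0.55036711 -0.23782206  0.121     ] 75.53021759542327 76.14305837854272 0.11422113312930958
approach TCP [ 0.61166497 -0.15527094]
tool dx dy mm 124.75329107249424 -51.308493723341556 -21.872781458225184
```

Emit:
step_arm(slide=[[31,-13,0],[31,-13,0],[31,-13,0],[32,-12,0],[0,0,0],[0,0,0],[0,0,23],[0,0,23],[0,0,24],[0,0,24],[0,0,0]], twist=[0,0,0,0,-4,-4,0,0,0,0,0])

```text
time: 5.0
position: [0.6082, -0.1546, 0.1038]
tool_rot: [0.993, -0.121, -0.005, -0.002]
ft_force: [-1.1, 0.6, -1.2]
grip_width: 0.0005
```

Emit:
step_arm(slide=[[-5,0,0],[-5,0,0],[-4,0,0],[-3,0,0],[0,0,0]], twist=[0,0,0,0,0])

```text
time: 5.42
position: [0.5952, -0.152, 0.1103]
tool_rot: [0.993, -0.122, 0.001, 0.0]
ft_force: [-0.6, -0.8, 1.1]
grip_width: 0.0
```

```bash
python3 - <<'E'
from h import *
st(); c=snap('side','side2'); 
cv2.imwrite('pics/side2c.png',cv2.resize(c['color'][170:310,220:380],None,fx=4,fy=4))
E
```

```text
time 5.4167
q [-0.4317  0.6263  1.5438 -0.      0.9701  1.3842]
joint_velocities [ 0.0017  0.0125 -0.017   0.0014 -0.0038  0.0043]
joint_torque [-7.91000e-02 -4.51674e+01 -1.45575e+01  3.32000e-02 -1.06300e-01
 -7.20000e-03]
position [ 0.5952 -0.152   0.1103]
tool_rot [ 9.925e-01 -1.222e-01  7.000e-04  2.000e-04]
ft_force [-0.6043 -0.7542  1.0872]
moment [-0.013   0.1777  0.0761]
grip_width 0.0
```

View pics/side2c.png

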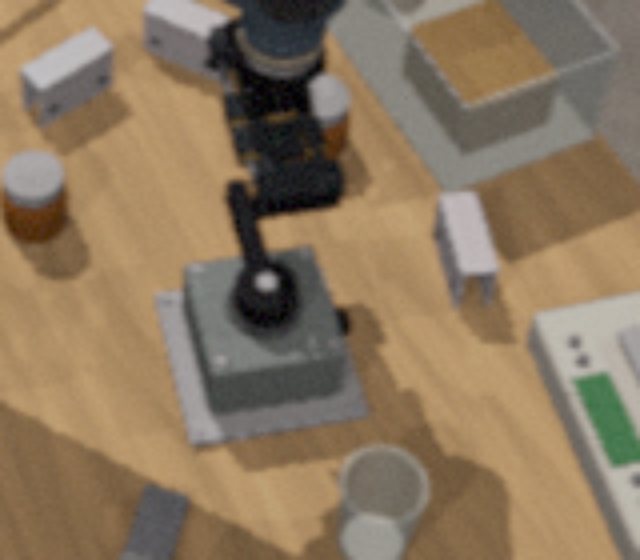

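Emit:
step_arm(slide=[[-1,0,0],[-1,0,0],[-1,0,0],[-1,0,0],[-1,0,0]], twist=[0,0,0,0,0])

```text
time: 5.88
position: [0.5905, -0.1508, 0.1088]
tool_rot: [0.992, -0.122, -0.0, -0.0]
ft_force: [0.1, -0.3, 0.6]
grip_width: 0.0003
```

Emit:
step_arm(slide=[[-1,0,0],[-1,0,0],[-1,0,0],[0,0,0]], twist=[0,0,0,0])

```text
time: 6.22
position: [0.5874, -0.15, 0.1088]
tool_rot: [0.992, -0.122, -0.0, -0.0]
ft_force: [0.3, 0.3, 0.3]
grip_width: 0.0005
```

Emit:
step_arm(slide=[[-1,0,0],[-1,0,0],[-1,0,0],[0,0,0]], twist=[0,0,0,0])

```text
time: 6.55
position: [0.5845, -0.1493, 0.1088]
tool_rot: [0.992, -0.122, -0.0, -0.0]
ft_force: [-0.2, 0.1, 0.3]
grip_width: 0.0002
```

```bash
python3 - <<'E'
from h import *
st(); c=snap('side','side3'); 
cv2.imwrite('pics/side3c.png',cv2.resize(c['color'][170:310,220:380],None,fx=4,fy=4))
E
```

```text
time 6.55
q [-0.4351  0.6165  1.5723 -0.      0.9531  1.3811]
joint_velocities [ 0.0013  0.0024 -0.0046  0.0006 -0.0019  0.0004]
joint_torque [-2.76000e-02 -4.44099e+01 -1.42049e+01  3.85000e-02 -8.25000e-02
 -1.60000e-03]
position [ 0.5845 -0.1493  0.1088]
tool_rot [ 9.925e-01 -1.224e-01 -2.000e-04 -0.000e+00]
ft_force [-0.2223  0.0784  0.3342]
moment [-0.0597  0.1552  0.0162]
grip_width 0.0002
```

View pics/side3c.png

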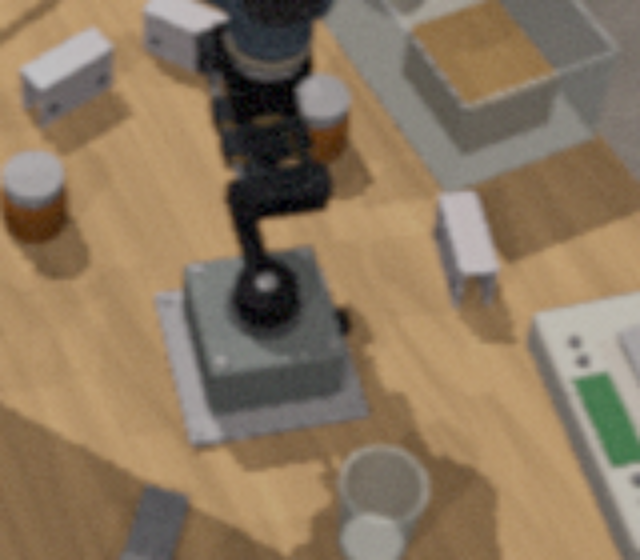

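Emit:
step_arm(slide=[[-1,0,0],[-1,0,0],[0,0,0]], twist=[0,0,0])

```text
time: 6.85
position: [0.5826, -0.1488, 0.1088]
tool_rot: [0.992, -0.122, -0.0, -0.0]
ft_force: [0.9, -0.1, 0.6]
grip_width: 0.0
```

Emit:
step_arm(slide=[[-1,0,0],[-1,0,0],[0,0,0]], twist=[0,0,0])

```text
time: 7.1
position: [0.5806, -0.1483, 0.1088]
tool_rot: [0.992, -0.122, -0.0, -0.0]
ft_force: [-0.7, -0.1, 0.4]
grip_width: 0.0005
```

```bash
python3 - <<'E'
from h import *
st(); c=snap('scene','sc3'); 
cv2.imwrite('pics/sc3c.png',cv2.resize(c['color'][150:270,110:260],None,fx=5,fy=5))
E
```

```text
time 7.1
q [-0.4364  0.612   1.5828 -0.      0.9471  1.3798]
joint_velocities [-0.0019  0.0016 -0.0044  0.0006  0.0002  0.0003]
joint_torque [-2.91000e-02 -4.41163e+01 -1.41109e+01  3.85000e-02 -8.44000e-02
 -1.60000e-03]
position [ 0.5806 -0.1483  0.1088]
tool_rot [ 9.925e-01 -1.224e-01 -2.000e-04 -0.000e+00]
ft_force [-0.6615 -0.1258  0.3847]
moment [-0.0391  0.1694  0.0007]
grip_width 0.0005
```

View pics/sc3c.png

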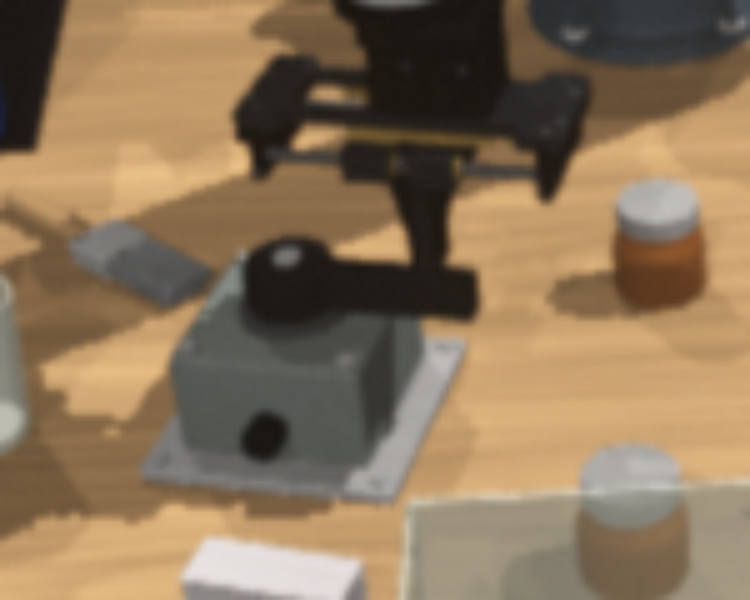

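```bash
python3 - <<'E'
from h import *
c=load('sc3');P=cloud(c)
p=np.array([.5806,-.1483,.1088])
for dz in(0.06,0.03,0,-.017): print(dz,np.round(proj(c,p+[0,0,dz]),1))
for u,v in[(196,185),(196,190),(196,195),(196,198),(196,200),(196,202),(196,205),(196,208),(196,211)]: print(u,v,np.round(P[v,u],4),c['color'][v,u])
print(robot.finger_overhang)
w=snap('wrist','w3'); print(np.round(w['origin'],3))
E
```

```text
0.06 [194.6 189.7]
0.03 [195.5 198.4]
0 [196.5 206.9]
-0.017 [197.  211.6]
196 185 [ 0.62   -0.1389  0.2077] [29 33 37]
196 190 [ 0.5931 -0.1431  0.1752] [18 24 30]
196 195 [ 0.5931 -0.1446  0.1583] [20 26 31]
196 198 [ 0.5896 -0.1459  0.1459] [22 27 33]
196 200 [ 0.5896 -0.1465  0.139 ] [22 27 32]
196 202 [ 0.5915 -0.1469  0.1333] [24 29 34]
196 205 [ 0.5794 -0.1491  0.1149] [24 29 34]
196 208 [ 0.5825 -0.1498  0.1063] [22 27 33]
196 211 [ 0.5811 -0.1509  0.0946] [23 28 33]
0.017
[ 0.646 -0.166  0.292]
```

View pics/w3.png

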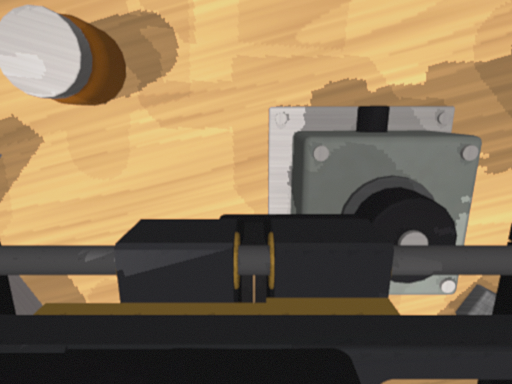

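```bash
python3 - <<'E'
from h import *
c=snap('side','sd4');P=cloud(c)
p=np.array([.5806,-.1483,.1088]); print(proj(c,p),proj(c,p-[0,0,.017]),proj(c,p+[0,0,.05]))
g=np.clip(c['color'][190:260,250:330].astype(float)*2.2,0,255).astype(np.uint8)
cv2.imwrite('pics/sd4c.png',cv2.resize(g,None,fx=8,fy=8,interpolation=cv2.INTER_CUBIC))
c=load('sc3')
g=np.clip(c['color'][170:240,150:230].astype(float)*2.2,0,255).astype(np.uint8)
cv2.imwrite('pics/sc4c.png',cv2.resize(g,None,fx=8,fy=8,interpolation=cv2.INTER_CUBIC))
E
```

```text
[282.43572822 219.44477108] [282.17295443 222.32147167] [283.2312888  210.73541832]
```

View pics/sd4c.png

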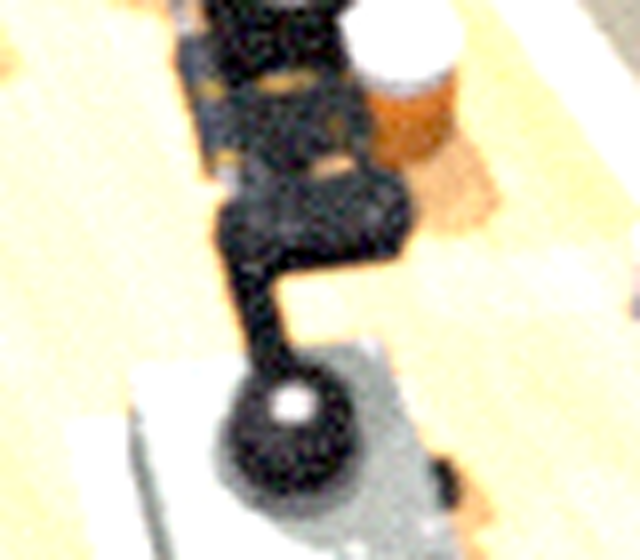

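View pics/sc4c.png

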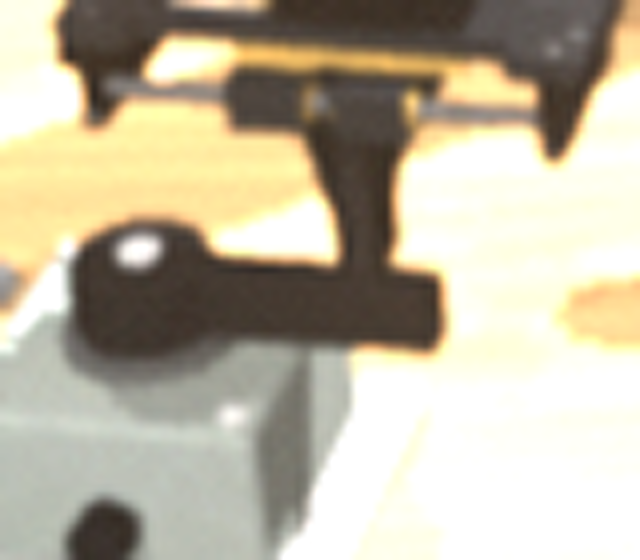

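Emit:
step_arm(slide=[[8,0,0],[8,0,0],[8,0,0],[8,0,0],[0,0,0],[0,0,0]], twist=[0,0,0,0,0,0])

```text
time: 7.75
position: [0.6126, -0.1564, 0.1087]
tool_rot: [0.992, -0.122, 0.0, 0.0]
ft_force: [-0.6, -0.4, -0.2]
grip_width: 0.0005
```

```bash
python3 - <<'E'
from h import *
st()
c=snap('scene','sc5');P=cloud(c); o=robot.get_obs()['position']
print(proj(c,o),proj(c,o-[0,0,.017]))
u=int(round(proj(c,o)[0]))
for v in range(192,224,2): print(v,np.round(P[v,u],3),c['color'][v,u])
g=np.clip(c['color'][170:240,150:230].astype(float)*2.2,0,255).astype(np.uint8)
cv2.imwrite('pics/sc5c.png',cv2.resize(g,None,fx=8,fy=8,interpolation=cv2.INTER_CUBIC))
E
```

```text
time 7.75
q [-0.4264  0.6494  1.4959 -0.      0.996   1.3896]
joint_velocities [-0.0002 -0.0088  0.0306  0.0025  0.0015  0.0014]
joint_torque [-5.53000e-02 -4.65009e+01 -1.53973e+01  4.67000e-02 -1.40200e-01
  3.50000e-03]
position [ 0.6126 -0.1564  0.1087]
tool_rot [ 9.925e-01 -1.223e-01  1.000e-04  1.000e-04]
ft_force [-0.6464 -0.3793 -0.1967]
moment [-0.0015  0.2068  0.0548]
grip_width 0.0005
[193.27444428 213.11406742] [193.82050054 217.887023  ]
192 [ 0.654 -0.146  0.206] [29 32 36]
194 [ 0.622 -0.15   0.18 ] [21 26 31]
196 [ 0.624 -0.15   0.175] [19 24 30]
198 [ 0.625 -0.151  0.169] [20 26 31]
200 [ 0.625 -0.151  0.162] [21 25 31]
202 [ 0.626 -0.152  0.156] [19 24 31]
204 [ 0.625 -0.152  0.149] [21 27 31]
206 [ 0.627 -0.153  0.143] [21 26 31]
208 [ 0.625 -0.154  0.135] [23 28 33]
210 [ 0.62  -0.155  0.125] [23 27 32]
212 [ 0.576 -0.161  0.088] [29 34 37]
214 [ 0.523 -0.168  0.044] [80 92 98]
216 [ 0.524 -0.168  0.037] [86 95 96]
218 [ 0.523 -0.169  0.029] [85 90 88]
220 [ 0.523 -0.17   0.021] [85 90 88]
222 [ 0.527 -0.17   0.016] [101 106 106]
```

View pics/sc5c.png

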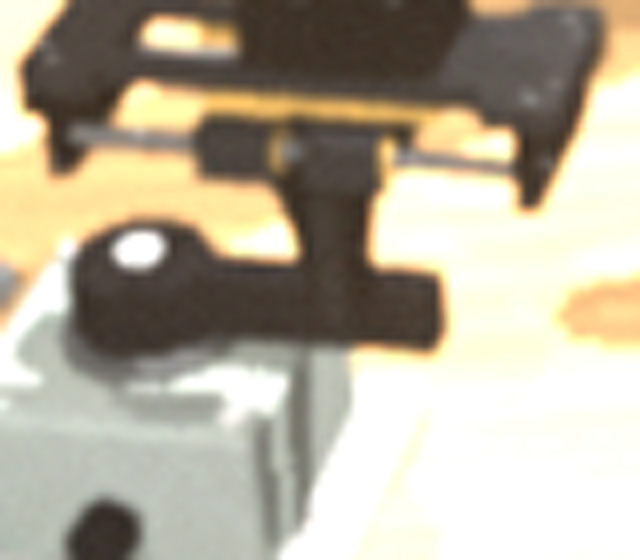

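```bash
python3 - <<'E'
from h import *
c=load('scene0');P=cloud(c); o=np.array([.2468,.5733,.2019]); y=np.array([.396,.918,0])
for s in(-.05,0,.05): print(proj(c,o+s*y),proj(c,o+s*y-[0,0,.017]))
cv2.imwrite('pics/g0.png',cv2.resize(np.clip(c['color'][50:170,360:460].astype(float)*1.8,0,255).astype(np.uint8),None,fx=5,fy=5,interpolation=cv2.INTER_CUBIC))
E
```

```text
[384.4059727  121.94508705] [383.72925326 126.27777771]
[398.64913032 123.51063455] [397.88252838 127.8742669 ]
[413.16020122 125.10562993] [412.30044863 129.50060805]
```

View pics/g0.png

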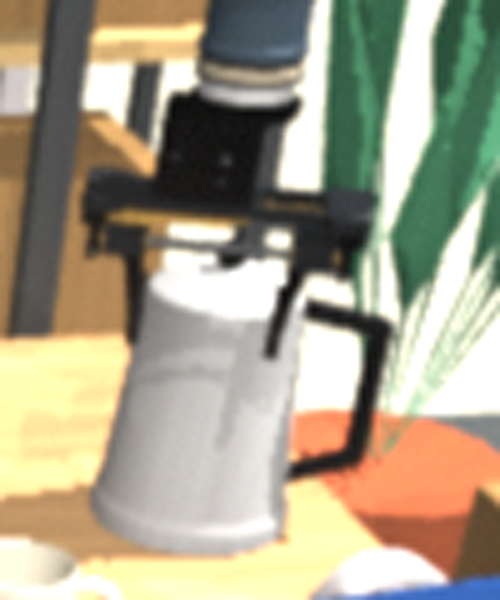

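The fingertips appear at z≈0.121 while the reported TCP is at z=0.109, and the start picture shows the same offset. So the tips really sit about 12 mm behind the reported TCP, not 17 mm ahead. The finger was passing above the lever, which explains the lack of contact. I'll use the measured offset and lower the tool by 28 mm.

Emit:
step_arm(slide=[[0,0,7],[0,0,7],[0,0,7],[0,0,7],[0,0,0],[0,0,0]], twist=[0,0,0,0,0,0])

```text
time: 8.3
position: [0.6113, -0.1559, 0.0799]
tool_rot: [0.992, -0.122, -0.001, -0.0]
ft_force: [-0.7, 0.6, 0.1]
grip_width: 0.0008
```

```bash
python3 - <<'E'
from h import *
c=snap('scene','sc6');P=cloud(c); o=robot.get_obs()['position'];print(o)
u=int(round(proj(c,o)[0]))
for v in range(206,224,1): print(v,np.round(P[v,u],3),c['color'][v,u])
g=np.clip(c['color'][170:240,150:230].astype(float)*2.2,0,255).astype(np.uint8)
cv2.imwrite('pics/sc6c.png',cv2.resize(g,None,fx=8,fy=8,interpolation=cv2.INTER_CUBIC))
E
```

```text
[ 0.61177522 -0.15611834  0.08044114]
206 [ 0.625 -0.15   0.142] [21 26 30]
207 [ 0.622 -0.151  0.136] [19 24 29]
208 [ 0.624 -0.151  0.134] [22 25 30]
209 [ 0.623 -0.151  0.13 ] [22 26 31]
210 [ 0.623 -0.152  0.127] [20 25 29]
211 [ 0.624 -0.152  0.124] [22 25 31]
212 [ 0.628 -0.152  0.124] [22 26 30]
213 [ 0.627 -0.152  0.119] [22 26 30]
214 [ 0.622 -0.153  0.112] [21 26 30]
215 [ 0.625 -0.153  0.111] [22 25 30]
216 [ 0.624 -0.154  0.106] [22 26 30]
217 [ 0.623 -0.154  0.103] [29 32 36]
218 [ 0.623 -0.154  0.099] [65 69 71]
219 [ 0.518 -0.167  0.022] [103 107 108]
220 [ 0.516 -0.167  0.016] [112 117 118]
221 [ 0.523 -0.167  0.017] [123 127 128]
222 [ 0.518 -0.168  0.009] [137 141 143]
223 [ 0.517 -0.168  0.005] [149 152 155]
```

View pics/sc6c.png

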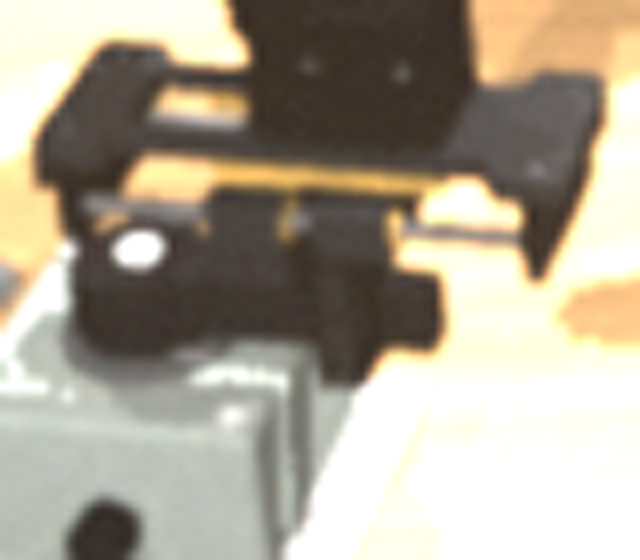

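```bash
python3 - <<'E'
from h import *
c=load('sc6');P=cloud(c)
for u in(216,217):
  for v in range(198,208): print(u,v,np.round(P[v,u],3))
for u in(158,160):
  for v in range(190,203,2): print(u,v,np.round(P[v,u],3))
E
```

```text
216 198 [ 0.672 -0.084  0.195]
216 199 [ 0.666 -0.085  0.188]
216 200 [ 0.668 -0.085  0.186]
216 201 [ 0.664 -0.085  0.18 ]
216 202 [ 1.63  -0.038  0.805]
216 203 [ 0.667 -0.085  0.176]
216 204 [ 0.665 -0.086  0.171]
216 205 [ 0.667 -0.086  0.169]
216 206 [ 0.414 -0.099 -0.002]
216 207 [ 0.423 -0.098 -0.   ]
217 198 [ 0.668 -0.082  0.192]
217 199 [ 0.666 -0.082  0.188]
217 200 [ 0.669 -0.082  0.186]
217 201 [ 0.666 -0.082  0.181]
217 202 [ 0.668 -0.083  0.179]
217 203 [ 0.667 -0.083  0.175]
217 204 [ 0.666 -0.083  0.171]
217 205 [ 0.665 -0.083  0.167]
217 206 [ 0.416 -0.095 -0.001]
217 207 [ 0.417 -0.095 -0.004]
158 190 [ 0.626 -0.243  0.201]
158 192 [ 0.625 -0.244  0.195]
158 194 [ 0.626 -0.245  0.188]
158 196 [ 0.625 -0.246  0.182]
158 198 [ 0.628 -0.246  0.177]
158 200 [ 0.627 -0.247  0.17 ]
158 202 [ 0.493 -0.276  0.077]
160 190 [ 0.631 -0.237  0.204]
160 192 [ 0.62  -0.24   0.191]
160 194 [ 0.621 -0.241  0.185]
160 196 [ 0.625 -0.24   0.181]
160 198 [ 0.627 -0.241  0.176]
160 200 [ 0.628 -0.242  0.17 ]
160 202 [ 0.552 -0.258  0.115]
```

Emit:
step_arm(slide=[[-4,0,2],[-4,0,2],[-4,0,0],[-3,0,0],[-1,0,0],[-1,0,0],[-1,0,0],[0,0,0]], twist=[0,0,0,0,0,0,0,0])

```text
time: 9.02
position: [0.5945, -0.1518, 0.077]
tool_rot: [0.992, -0.122, 0.0, 0.0]
ft_force: [-1.0, -0.4, 0.5]
grip_width: 0.0004
```

Emit:
step_arm(slide=[[-1,0,0],[-1,0,0],[0,0,0]], twist=[0,0,0])

```text
time: 9.27
position: [0.5934, -0.1516, 0.0771]
tool_rot: [0.992, -0.122, 0.001, 0.0]
ft_force: [0.8, 0.1, -0.2]
grip_width: 0.0004
```

Emit:
step_arm(slide=[[-1,0,0],[-1,0,0],[0,0,0]], twist=[0,0,0])

```text
time: 9.52
position: [0.5916, -0.1509, 0.077]
tool_rot: [0.992, -0.122, 0.001, 0.0]
ft_force: [3.7, 0.1, -0.9]
grip_width: 0.0006
```

Contact. Next, follow the arc in moderate steps.

Emit:
step_arm(slide=[[-1.5,0,0],[-1.5,0,0],[-2,0,0],[-2,0,0]], twist=[0,0,-1,-1])

```text
time: 9.85
position: [0.587, -0.1493, 0.0777]
tool_rot: [0.994, -0.105, 0.004, -0.0]
ft_force: [8.3, 3.6, 0.3]
grip_width: 0.0006
```

Emit:
step_arm(slide=[[-2,-0.3,0],[-2,-0.3,0],[-2,-0.3,0]], twist=[-1,-1,-1])

```text
time: 10.1
position: [0.5793, -0.1471, 0.0777]
tool_rot: [0.997, -0.078, 0.001, 0.0]
ft_force: [4.2, 1.2, 2.1]
grip_width: 0.0002
```

```bash
cat >> h.py <<'E'
AX=np.array([.5505,-.238])
def lev():
    o=robot.get_obs(); r=np.array(o['position'][:2])-AX; th=2*np.degrees(np.arctan2(o['tool_rot'][1],o['tool_rot'][0]))
    ang=np.degrees(np.arctan2(r[1],r[0])); rr=np.hypot(*r)
    print('t',round(o['time'],2),'tcp r',round(rr*1e3,1),'bearing',round(ang,1),'=> lever bearing ~',round(ang+np.degrees(np.arcsin(.0195/rr)),1),'tool implies phi',round((th+90)%360,1),'F',np.round(o['ft_force'],1),'z',round(o['position'][2],4),'q6',round(o['q'][5],2))
E
python3 -c "
from h import *
lev()"
```

```text
t 10.1 tcp r 95.4 bearing 72.4 => lever bearing ~ 84.2 tool implies phi 81.0 F [4.2 1.2 2.1] z 0.0777 q6 1.29
```

Emit:
step_arm(slide=[[-4,-0.7,0],[-5,-0.9,0],[-5,-0.9,0],[-5,-0.9,0],[-5,-0.9,0],[-5,-0.9,0],[-5,-0.9,0],[-5,-0.9,0],[-5,-0.9,0],[-5,-0.9,0]], twist=[-4,-4,-3,-3,-3,-3,-3,-3,-3,-3])

```text
time: 10.93
position: [0.53, -0.1448, 0.0775]
tool_rot: [0.98, 0.201, 0.001, 0.001]
ft_force: [5.5, -0.5, 1.8]
grip_width: 0.0006
```

```bash
python3 -c "
from h import *
lev()"
```

```text
t 10.93 tcp r 95.4 bearing 102.4 => lever bearing ~ 114.2 tool implies phi 113.1 F [ 5.5 -0.5  1.8] z 0.0775 q6 0.7
```

Emit:
step_arm(slide=[[-5,-0.9,0],[-5,-0.9,0],[-5,-0.9,0],[-5,-0.9,0],[-5,-0.9,0],[-5,-0.9,0],[-5,-0.9,0],[-5,-0.9,0]], twist=[-3,-3,-3,-3,-3,-3,-3,-3])

```text
time: 11.6
position: [0.4924, -0.1603, 0.0772]
tool_rot: [0.917, 0.4, 0.001, 0.001]
ft_force: [4.8, 0.5, 0.8]
grip_width: 0.0004
```

```bash
python3 -c "
from h import *
lev()"
```

```text
t 11.6 tcp r 97.0 bearing 126.8 => lever bearing ~ 138.3 tool implies phi 137.1 F [4.8 0.5 0.8] z 0.0772 q6 0.22
```

Now small steps (1.2° per row), checking the force after each short call.

Emit:
step_arm(slide=[[-2,-0.5,0],[-2,-0.5,0],[-2,-0.5,0],[-2,-0.5,0],[-2,-0.5,0],[-2,-0.5,0]], twist=[-1.2,-1.2,-1.2,-1.2,-1.2,-1.2])

```text
time: 12.1
position: [0.4819, -0.1671, 0.0768]
tool_rot: [0.89, 0.456, 0.0, -0.0]
ft_force: [4.0, 1.5, -0.4]
grip_width: 0.0006
```

Emit:
step_arm(slide=[[-2,-0.5,0],[-2,-0.5,0],[-2,-0.5,0]], twist=[-1.2,-1.2,-1.2])

```text
time: 12.35
position: [0.4754, -0.1708, 0.0764]
tool_rot: [0.875, 0.484, -0.001, -0.001]
ft_force: [0.4, 0.3, -0.5]
grip_width: 0.0006
```

Emit:
step_arm(slide=[[-2,-0.5,0],[-2,-0.5,0],[-2,-0.5,0]], twist=[-1.2,-1.2,-1.2])

```text
time: 12.6
position: [0.4718, -0.1755, 0.0766]
tool_rot: [0.86, 0.511, -0.001, -0.001]
ft_force: [-0.8, -0.7, -0.1]
grip_width: 0.0005
```

```bash
python3 -c "
from h import *
lev()"
```

```text
t 12.6 tcp r 100.5 bearing 141.5 => lever bearing ~ 152.7 tool implies phi 151.5 F [-0.8 -0.7 -0.1] z 0.0766 q6 -0.08
```

```bash
python3 - <<'E'
from h import *
lev()
c=snap('side','sd7');s=snap('scene','sc7');w=snap('wrist','w7')
f=lambda im:np.clip(im.astype(float)*2.,0,255).astype(np.uint8)
a=cv2.resize(f(c['color'][190:290,230:330]),(400,400),interpolation=cv2.INTER_CUBIC); b=cv2.resize(f(s['color'][160:250,110:210]),(400,360),interpolation=cv2.INTER_CUBIC)
b=np.vstack([b,np.zeros((40,400,3),np.uint8)]); cv2.imwrite('pics/m7.png',np.hstack([a,b]))
for n,q in(('sd',c),('sc',s)):
    P=cloud(q); m=(q['color'].max(2)<60)
    X=P[m]; X=X[(np.hypot(X[:,0]-.5505,X[:,1]+.238)<.125)&(X[:,2]>.075)&(X[:,2]<.125)]; r=np.hypot(X[:,0]-.5505,X[:,1]+.238); B=X[(r>.04)]
    an=np.degrees(np.arctan2(B[:,1]+.238,B[:,0]-.5505))%360
    print(n,len(B),np.percentile(an,[5,25,50,75,95]),'topz',np.percentile(X[r<.02][:,2],[50]),np.percentile(B[:,2],[50,90,97]))
E
```

```text
t 12.6 tcp r 100.5 bearing 141.5 => lever bearing ~ 152.7 tool implies phi 151.5 F [-0.8 -0.7 -0.1] z 0.0766 q6 -0.08
sd 191 [147.33405829 157.09049098 161.4680407  164.41635015 169.60186358] topz [0.1110357] [0.10743531 0.11501086 0.11783915]
sc 163 [134.92898641 140.89961014 146.27396231 149.77030993 158.06485088] topz [0.10977673] [0.10757442 0.11667715 0.12176038]
```

View pics/m7.png

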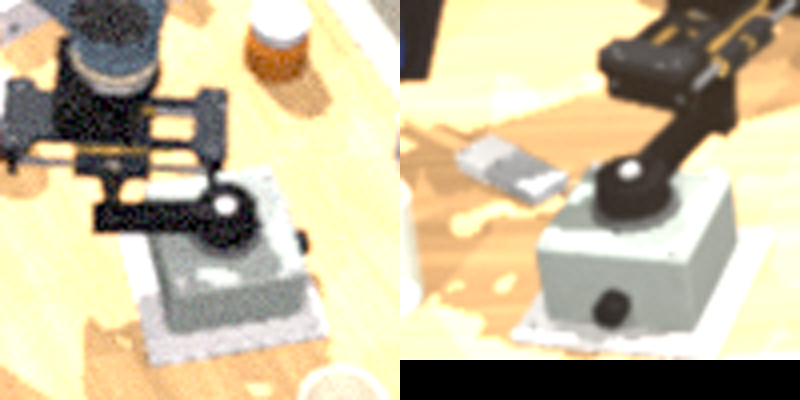

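```bash
python3 - <<'E'
from h import *
for n in('scene0','sc5','sc7','side0','sd4','sd7'):
    q=load(n);P=cloud(q);im=q['color'].astype(int).sum(2)
    u0,v0=np.round(proj(q,[.5505,-.238,.118])).astype(int)
    sub=im[v0-6:v0+7,u0-6:u0+7]; w=np.clip(sub-200,0,None)*1.0; vv,uu=np.mgrid[-6:7,-6:7]
    X=P[v0-14:v0+15,u0-14:u0+15].reshape(-1,3); X=X[(np.hypot(X[:,0]-.5505,X[:,1]+.238)<.018)&(X[:,2]>.1)]
    print(n,'spot',round(u0+(w*uu).sum()/w.sum(),2),round(v0+(w*vv).sum()/w.sum(),2),'hub z',len(X),np.round(X[:,2].mean(),4))
E
```

```text
scene0 spot 166.62 196.69 hub z 56 0.115
sc5 spot 166.7 197.88 hub z 63 0.1148
sc7 spot 165.76 197.78 hub z 58 0.1114
side0 spot 287.52 238.68 hub z 71 0.116
sd4 spot 286.65 239.57 hub z 70 0.1162
sd7 spot 287.63 237.67 hub z 78 0.1201
```

Force has gone to zero and the scene view says the hub is lower. I'll back off and raise the tool to check.

Emit:
step_arm(slide=[[8,0,0],[8,0,0],[8,0,0],[0,0,-25],[0,0,-30],[0,0,-35],[0,0,-35],[0,0,0]], twist=[0,0,0,0,0,0,0,0])

```text
time: 13.42
position: [0.4889, -0.1556, 0.2082]
tool_rot: [0.86, 0.511, 0.003, 0.006]
ft_force: [0.8, -0.5, 0.2]
grip_width: 0.0007
```

```bash
python3 - <<'E'
from h import *
st()
for n in('scene','side'):
    q=snap(n,n+'8');P=cloud(q);im=q['color'].astype(int).sum(2)
    u0,v0=np.round(proj(q,[.5505,-.238,.118])).astype(int)
    X=P[v0-14:v0+15,u0-14:u0+15].reshape(-1,3); X=X[(np.hypot(X[:,0]-.5505,X[:,1]+.238)<.018)&(X[:,2]>.1)]
    print(n,'hub z',len(X),np.round(X[:,2].mean(),4))
snap('wrist','w8')
E
```

```text
time 13.4167
q [-5.2630e-01  3.6470e-01  1.7140e+00  3.0000e-04  1.0493e+00 -2.7800e-02]
joint_velocities [-0.0033  0.0658  0.0708 -0.0015 -0.1001 -0.0019]
joint_torque [ 3.74700e-01 -3.46330e+01 -1.43881e+01  5.61000e-02  7.66700e-01
 -1.59000e-02]
position [ 0.4889 -0.1556  0.2082]
tool_rot [0.8597 0.5108 0.0034 0.0059]
ft_force [ 0.754  -0.4764  0.2108]
moment [-0.1065  0.0339 -0.007 ]
grip_width 0.0007
scene hub z 59 0.1106
side hub z 66 0.1113
```

View pics/w8.png

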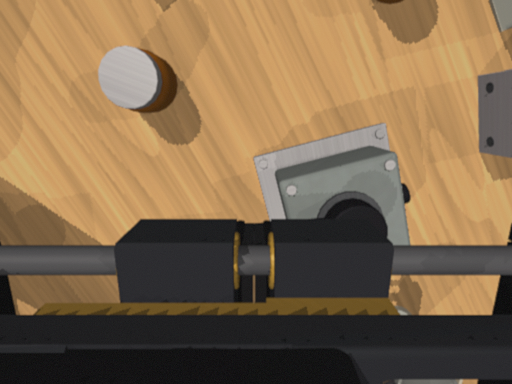

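View pics/side8.png

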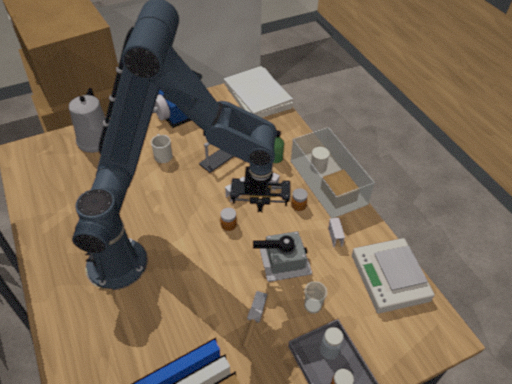

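Hub top has dropped 4.5 mm in both fixed views and the lever points to about 160°, so it is home. Next I'll fly to a vantage that shows both the tag and the rail.

Emit:
step_arm(slide=[[23,-15,-8],[23,-15,-8],[23,-15,-8],[23,-15,-8],[23,-15,-8],[24,-16,-8],[24,-16,-8],[24,-16,-8],[24,-16,-8],[23,-16,-8],[23,-15,-8],[24,-16,-4],[0,0,0],[0,0,0],[0,0,0],[0,0,0],[0,0,0],[0,0,0],[0,0,0],[0,0,0]], twist=[0,0,0,0,0,0,0,0,0,0,0,0,6.6,6.6,6.6,6.6,6.6,6.6,6.8,0], jaw=60)

```text
time: 15.23
position: [0.4546, 0.1814, 0.2917]
tool_rot: [0.992, 0.129, -0.002, 0.0]
ft_force: [0.3, -0.3, 0.0]
grip_width: 0.0599
```

```bash
python3 - <<'E'
from h import *
st()
snap('wrist','w9')
E
```

```text
time 15.2333
q [0.1508 0.2409 1.6407 0.     1.265  1.4625]
joint_velocities [-0.0006 -0.0073 -0.0041  0.0016  0.0037 -0.1623]
joint_torque [-3.00000e-02 -3.15682e+01 -1.89914e+01  3.76000e-02 -6.53000e-02
  6.91500e-01]
position [0.4546 0.1814 0.2917]
tool_rot [ 0.9916  0.1292 -0.0025  0.    ]
ft_force [ 0.3281 -0.3427  0.0041]
moment [-0.0255  0.1663  0.0041]
grip_width 0.0599
```

View pics/w9.png

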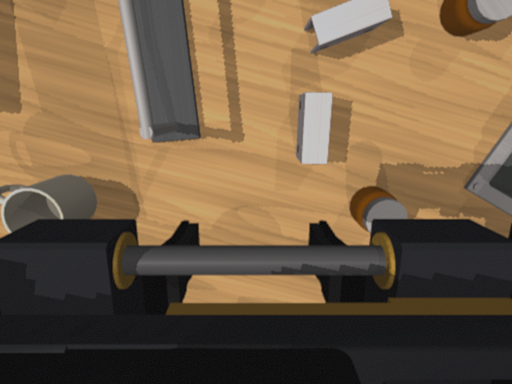

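```bash
python3 - <<'E'
from h import *
c=load('w9');P=cloud(c)
T=box(P,.44,.6,.05,.18,.054,.066); rectfit(T,'tag')
im=c['color']; g=im.min(2); m=((g>125)&(P[...,2]>.05)&(P[...,2]<.07)).astype(np.uint8)
n,l,s,ce=cv2.connectedComponentsWithStats(m); i=l[128,316]; print(s[i])
cn=max(cv2.findContours((l==i).astype(np.uint8),cv2.RETR_EXTERNAL,cv2.CHAIN_APPROX_NONE)[0],key=cv2.contourArea)
pts=np.array([plane(c,*p[0],.060) for p in cn]); rectfit(pts,'tag by ray')
rectfit(box(P,.61,.75,.04,.17,.054,.066),'tag2')
# rail: points z>0.118
Rl=box(P,.4,.72,.2,.45,.120,.14); rectfit(Rl,'rail')
q=Rl[:,:2]-Rl[:,:2].mean(0);_,_,v=np.linalg.svd(q,full_matrices=False); print('dir',np.degrees(np.arctan2(v[0,1],v[0,0]))%180)
t=q@v[0]; print(Rl[t.argmin()],Rl[t.argmax()],Rl[:,:2].mean(0))
B=box(P,.4,.75,.2,.45,.0,.03); 
E
```

```text
tag 1925 c [518.7 114.6] sz 88.7 34.3 long dir deg 14.0 medz 0.0609
[ 301   93   32   71 1893]
tag by ray 191 c [518.7 114.8] sz 88.8 34.3 long dir deg 13.8 medz 0.06
tag2 2258 c [653.5 114.4] sz 90.5 34.3 long dir deg 124.6 medz 0.061
rail 1999 c [526.2 323.4] sz 133.9 14.3 long dir deg 19.7 medz 0.1319
dir 19.793107158735296
[0.58705429 0.35200442 0.12936541] [0.46476075 0.29634507 0.13001247] [0.52902542 0.32313859]
```

Emit:
step_arm(slide=[[15,27,0],[15,27,0],[15,27,0],[0,0,20],[0,0,35],[0,0,35],[0,0,35],[0,0,35],[0,0,35],[0,0,20],[0,0,0],[0,0,0]], twist=[1,0,0,0,0,0,0,0,0,0,0,0])

```text
time: 16.28
position: [0.5182, 0.1139, 0.0773]
tool_rot: [0.992, 0.122, -0.002, -0.0]
ft_force: [-0.3, -0.3, 0.8]
grip_width: 0.0605
```

```bash
python3 - <<'E'
from h import *
st()
f=lambda im:np.clip(im.astype(float)*1.6,0,255).astype(np.uint8)
c=snap('side','sd10');s=snap('scene','sc10')
o=np.array(robot.get_obs()['position'])
a=cv2.resize(f(c['color'][140:240,180:280]),(400,400),interpolation=cv2.INTER_CUBIC); b=cv2.resize(f(s['color'][150:250,232:332]),(400,400),interpolation=cv2.INTER_CUBIC)
cv2.imwrite('pics/m10.png',np.hstack([a,b]))
E
```

```text
time 16.2833
q [0.0057 0.5915 1.7756 0.     0.7788 1.3312]
joint_velocities [ 0.003  -0.0514 -0.037   0.0031 -0.0001  0.0099]
joint_torque [-5.01000e-02 -3.82631e+01 -9.98660e+00  3.14000e-02 -1.63000e-02
 -1.26000e-02]
position [0.5182 0.1139 0.0773]
tool_rot [ 9.925e-01  1.223e-01 -2.200e-03 -3.000e-04]
ft_force [-0.3449 -0.3125  0.7916]
moment [-0.1247  0.1327 -0.0089]
grip_width 0.0605
```

View pics/m10.png

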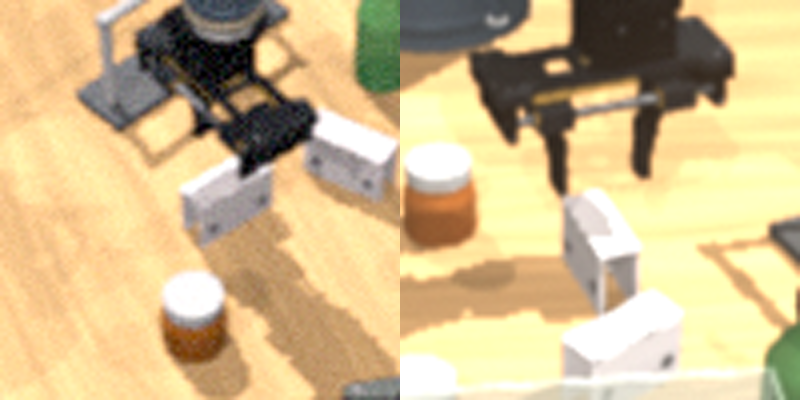

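Emit:
step_arm(slide=[[0,0,15],[0,0,15],[0,0,15],[0,0,14],[0,0,0],[0,0,0]], twist=[0,0,0,0,0,0])

```text
time: 16.88
position: [0.5204, 0.1139, 0.021]
tool_rot: [0.993, 0.122, 0.001, 0.0]
ft_force: [1.2, 0.1, 1.1]
grip_width: 0.0596
```

Emit:
step_arm(slide=[[0,0,0],[0,0,0],[0,0,0],[0,0,0],[0,0,0],[0,0,0],[0,0,0]], twist=[0,0,0,0,0,0,0], jaw=20, force=25)

```text
time: 17.47
position: [0.5198, 0.114, 0.0203]
tool_rot: [0.993, 0.121, 0.0, -0.0]
ft_force: [-0.9, 0.3, 4.0]
grip_width: 0.0337
```

```bash
python3 - <<'E'
from h import *
st()
f=lambda im:np.clip(im.astype(float)*1.6,0,255).astype(np.uint8)
c=snap('side','sd11');s=snap('scene','sc11')
a=cv2.resize(f(c['color'][140:240,180:280]),(400,400),interpolation=cv2.INTER_CUBIC); b=cv2.resize(f(s['color'][150:250,232:332]),(400,400),interpolation=cv2.INTER_CUBIC)
cv2.imwrite('pics/m11.png',np.hstack([a,b]))
E
```

```text
time 17.4667
q [5.7000e-03 6.9230e-01 1.8027e+00 2.0000e-04 6.4590e-01 1.3330e+00]
joint_velocities [-0.0007  0.0008 -0.0012 -0.002   0.0016  0.0008]
joint_torque [-5.36000e-01 -3.92939e+01 -7.80430e+00 -1.07400e-01 -2.02600e-01
 -1.90000e-03]
position [0.5198 0.114  0.0203]
tool_rot [ 9.926e-01  1.214e-01  4.000e-04 -0.000e+00]
ft_force [-0.8654  0.2582  4.0298]
moment [ 0.1132  0.2221 -0.0053]
grip_width 0.0337
```

View pics/m11.png

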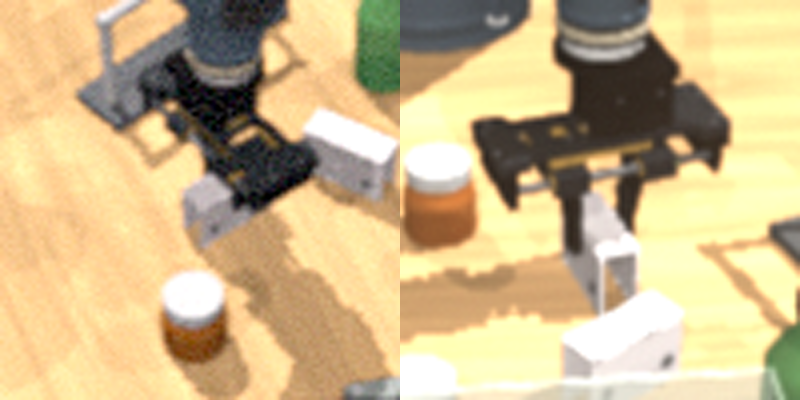

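Emit:
step_arm(slide=[[0,0,-10],[0,0,-20],[0,0,-30],[0,0,-35],[0,0,-35],[0,0,-35],[0,0,0]], twist=[0,0,0,0,0,0,0])

```text
time: 18.15
position: [0.5241, 0.114, 0.1917]
tool_rot: [0.993, 0.121, 0.007, 0.001]
ft_force: [1.4, -1.1, -1.3]
grip_width: 0.0336
```

Emit:
step_arm(slide=[[8,-17,0],[12,-25,0],[14,-29,0],[14,-29,0],[14,-29,0],[14,-29,0],[12,-25,0],[8,-15,0],[4,-7,0],[0,0,0],[0,0,0],[0,0,0]], twist=[0,0,0,0,0,0,0,0,0,-2.9,-2.9,0])

```text
time: 19.15
position: [0.5663, 0.3361, 0.1838]
tool_rot: [0.985, 0.172, -0.001, 0.001]
ft_force: [0.4, 0.0, -1.4]
grip_width: 0.0341
```

```bash
python3 - <<'E'
from h import *
st()
f=lambda im:np.clip(im.astype(float)*1.6,0,255).astype(np.uint8)
c=snap('side','sd12');s=snap('scene','sc12');snap('wrist','w12')
a=cv2.resize(f(c['color'][60:190,160:290]),(400,400),interpolation=cv2.INTER_CUBIC); b=cv2.resize(f(s['color'][110:260,280:430]),(400,400),interpolation=cv2.INTER_CUBIC)
cv2.imwrite('pics/m12.png',np.hstack([a,b]))
E
```

```text
time 19.15
q [ 3.6650e-01  5.9470e-01  1.3594e+00 -7.0000e-04  1.1903e+00  1.5921e+00]
joint_velocities [-0.0071 -0.0059 -0.0009  0.0014 -0.0013  0.0699]
joint_torque [  0.3323 -48.2107 -18.5766   0.0511  -0.0846  -0.2944]
position [0.5663 0.3361 0.1838]
tool_rot [ 9.851e-01  1.719e-01 -1.300e-03  6.000e-04]
ft_force [ 0.3667  0.0066 -1.3799]
moment [-0.0871  0.1671 -0.0002]
grip_width 0.0341
```

View pics/m12.png

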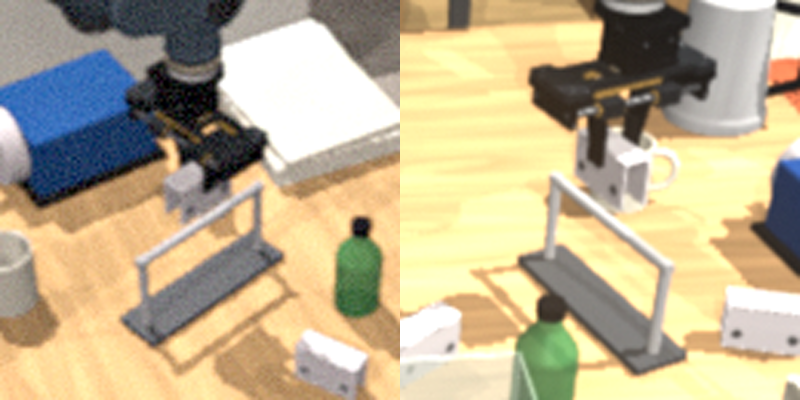

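View pics/w12.png

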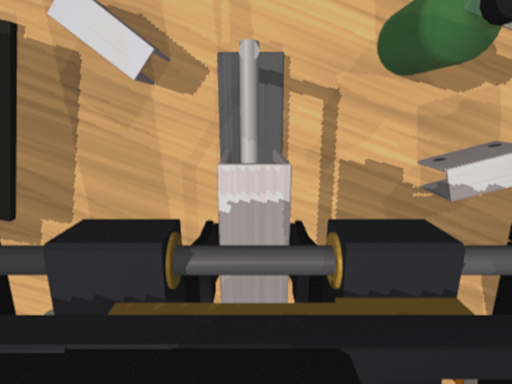

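```bash
python3 - <<'E'
from h import *
c=load('w12');P=cloud(c); o=robot.get_obs(); p=np.array(o['position']); th=2*np.arctan2(o['tool_rot'][1],o['tool_rot'][0]); print('th',np.degrees(th))
x=np.array([np.cos(th),np.sin(th)]);y=np.array([x[1],-x[0]])
im=c['color']
# rail in front: z .12-.14
q=P[30:165,200:300].reshape(-1,3); Rl=q[(q[:,2]>.124)&(q[:,2]<.14)]
d=Rl[:,:2]-p[:2]; X=d@x;Y=d@y
print('rail X',X.min(),X.max()); 
for a,b in((.04,.06),(.06,.08),(.08,.1),(.1,.13)):
    m=(X>a)&(X<b)
    if m.sum(): print(a,m.sum(),'Y range',np.percentile(Y[m],[2,98])*1e3,'mid',np.percentile(Y[m],[2,98]).mean()*1e3,Rl[m,2].max())
T=P[150:215,200:310].reshape(-1,3);T=T[(T[:,2]>.2)&(T[:,2]<.235)]; d=T[:,:2]-p[:2];X=d@x;Y=d@y
print('tag z',np.percentile(T[:,2],[5,50,95]),'Xmax',np.percentile(X,99))
for a,b in((.0,.015),(.015,.03),(.03,.045)):
    m=(X>a)&(X<b)
    if m.sum()>5: print('tagY',a,m.sum(),np.percentile(Y[m],[1,99])*1e3)
E
```

```text
th 19.634689694582452
rail X 0.02921173062303331 0.11457378448643275
0.04 517 Y range [-9.31298233  4.10284982] mid -2.6050662554422663 0.13437475563867
0.06 548 Y range [-9.09381297  4.03170402] mid -2.53105447810512 0.13467040095277957
0.08 570 Y range [-8.89144852  3.96122668] mid -2.465110918765354 0.13472271638275962
0.1 454 Y range [-9.35249531  3.88489291] mid -2.7338011995269467 0.13483148922589322
tag z [0.22347388 0.22491054 0.22595812] Xmax 0.044021323966467754
tagY 0.015 1472 [-15.72903617  17.52128712]
tagY 0.03 2368 [-15.50850355  17.54331759]
```

Emit:
step_arm(slide=[[0,-3.6,0],[0,0,10],[0,0,10],[0,0,10],[0,0,10],[0,0,10],[0,0,0]], twist=[0,0,0,0,0,0,0])

```text
time: 19.88
position: [0.5639, 0.3394, 0.1314]
tool_rot: [0.985, 0.171, -0.003, 0.001]
ft_force: [0.0, 0.4, -2.0]
grip_width: 0.034
```

```bash
python3 - <<'E'
from h import *
st()
f=lambda im:np.clip(im.astype(float)*1.4,0,255).astype(np.uint8)
c=snap('side','sd13');s=snap('scene','sc13')
a=cv2.resize(f(c['color'][60:190,160:290]),(400,400),interpolation=cv2.INTER_CUBIC); b=cv2.resize(f(s['color'][140:250,310:420]),(400,400),interpolation=cv2.INTER_CUBIC)
cv2.imwrite('pics/m13.png',np.hstack([a,b]))
E
```

```text
time 19.8833
q [ 3.7240e-01  6.5460e-01  1.4031e+00 -1.0000e-04  1.0900e+00  1.5988e+00]
joint_velocities [ 0.002  -0.0244 -0.0263  0.0009  0.0344  0.0007]
joint_torque [-5.91000e-02 -5.06094e+01 -1.79150e+01  4.06000e-02 -3.52600e-01
  1.90000e-03]
position [0.5639 0.3394 0.1314]
tool_rot [ 9.852e-01  1.714e-01 -3.000e-03  6.000e-04]
ft_force [ 0.0446  0.4095 -2.0293]
moment [-0.034   0.1974 -0.023 ]
grip_width 0.034
```

View pics/m13.png

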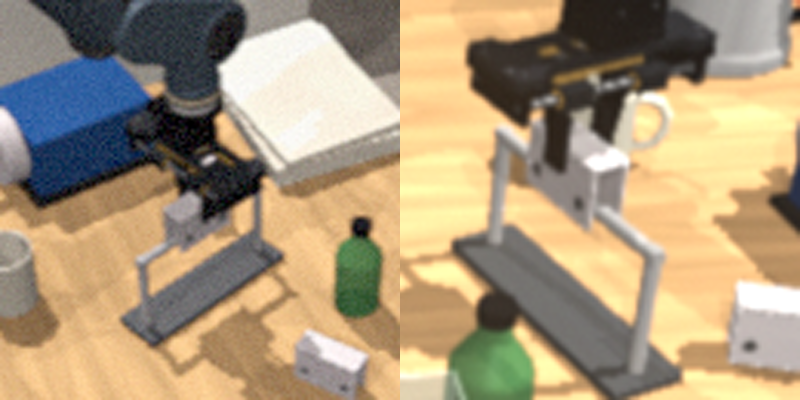

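Emit:
step_arm(slide=[[0,0,7],[0,0,7],[0,0,7],[0,0,5],[0,0,2],[0,0,0],[0,0,0]], twist=[0,0,0,0,0,0,0])

```text
time: 20.57
position: [0.566, 0.3403, 0.1067]
tool_rot: [0.985, 0.171, -0.0, 0.0]
ft_force: [-0.2, -0.2, -2.1]
grip_width: 0.0339
```

Emit:
step_arm(slide=[[0,0,1],[0,0,1],[0,0,1],[0,0,0],[0,0,0]], twist=[0,0,0,0,0])

```text
time: 20.98
position: [0.566, 0.3403, 0.1039]
tool_rot: [0.985, 0.171, 0.0, 0.0]
ft_force: [0.0, 0.7, -2.0]
grip_width: 0.0341
```

Emit:
step_arm(slide=[[0,0,2],[0,0,2],[0,0,2],[0,0,0]], twist=[0,0,0,0])

```text
time: 21.32
position: [0.5656, 0.3401, 0.0972]
tool_rot: [0.985, 0.171, -0.001, 0.0]
ft_force: [-0.0, 0.1, -0.4]
grip_width: 0.0341
```

Emit:
step_arm(slide=[[0,0,1],[0,0,1],[0,0,0],[0,0,0]], twist=[0,0,0,0])

```text
time: 21.65
position: [0.5661, 0.3404, 0.096]
tool_rot: [0.985, 0.171, 0.0, -0.0]
ft_force: [-1.0, 0.2, 0.9]
grip_width: 0.0342
```

Emit:
step_arm(slide=[[0,0,1],[0,0,0],[0,0,0]], twist=[0,0,0])

```text
time: 21.9
position: [0.5661, 0.3404, 0.096]
tool_rot: [0.985, 0.171, 0.0, -0.0]
ft_force: [-1.7, -1.1, 6.2]
grip_width: 0.0339
```

Contact: upward force rose from −2 to +6 N, so the tag's top rests on the bar. Release and rise.

Emit:
step_arm(slide=[[0,0,0],[0,0,0],[0,0,0],[0,0,0],[0,0,0]], twist=[0,0,0,0,0], jaw=60)

```text
time: 22.32
position: [0.566, 0.3403, 0.0945]
tool_rot: [0.985, 0.171, -0.0, 0.0]
ft_force: [0.0, -0.4, 0.1]
grip_width: 0.0571
```

Emit:
step_arm(slide=[[0,0,-5],[0,0,-10],[0,0,-15],[0,0,-20],[0,0,-30],[0,0,-30],[0,0,-20],[0,0,0]], twist=[0,0,0,0,0,0,0,0])

```text
time: 22.98
position: [0.5695, 0.3418, 0.2319]
tool_rot: [0.985, 0.172, 0.006, -0.001]
ft_force: [0.6, 0.3, 0.2]
grip_width: 0.0599
```

Emit:
step_arm(slide=[[-25,0,0],[-30,0,0],[-30,0,0],[0,0,0],[0,0,0]], twist=[0,0,0,0,0])

```text
time: 23.4
position: [0.4841, 0.3111, 0.2248]
tool_rot: [0.985, 0.172, -0.001, 0.0]
ft_force: [0.8, -0.1, 0.4]
grip_width: 0.0598
```

```bash
python3 - <<'E'
from h import *
st()
f=lambda im:np.clip(im.astype(float)*1.4,0,255).astype(np.uint8)
c=snap('side','sd14');s=snap('scene','sc14');w=snap('wrist','w14')
a=cv2.resize(f(c['color'][60:190,160:290]),(400,400),interpolation=cv2.INTER_CUBIC); b=cv2.resize(f(s['color'][140:250,310:420]),(400,400),interpolation=cv2.INTER_CUBIC)
cv2.imwrite('pics/m14.png',np.hstack([a,b]))
P=cloud(w)
T=box(P,.45,.7,.25,.45,.126,.146); rectfit(T[T[:,2]>.1335],'tagtop'); rectfit(T,'all'); print(np.percentile(T[:,2],[50,90]))
for n in('scene','side'):
    q=load({'scene':'sc14','side':'sd14'}[n]);P=cloud(q);im=q['color'].astype(int).sum(2)
    u0,v0=np.round(proj(q,[.5505,-.238,.118])).astype(int)
    X=P[v0-14:v0+15,u0-14:u0+15].reshape(-1,3); X=X[(np.hypot(X[:,0]-.5505,X[:,1]+.238)<.018)&(X[:,2]>.1)]
    print(n,'hub z',len(X),np.round(X[:,2].mean(),4))
E
```

```text
time 23.4
q [ 0.3771  0.4362  1.5334 -0.      1.1736  1.6029]
joint_velocities [-0.0086  0.028  -0.082  -0.0016 -0.0183 -0.0007]
joint_torque [ 4.06500e-01 -4.01626e+01 -1.63420e+01  4.73000e-02  1.58900e-01
 -2.40000e-03]
position [0.4841 0.3111 0.2248]
tool_rot [ 9.852e-01  1.716e-01 -8.000e-04  2.000e-04]
ft_force [ 0.8283 -0.1253  0.3616]
moment [-0.0354  0.0799  0.0374]
grip_width 0.0598
tagtop 4851 c [545.8 332.3] sz 175.4 34.1 long dir deg 19.6 medz 0.1369
all 6342 c [546.9 332.7] sz 179.0 34.1 long dir deg 19.6 medz 0.1365
[0.1365231  0.13775796]
scene hub z 60 0.1101
side hub z 72 0.1111
```

View pics/m14.png

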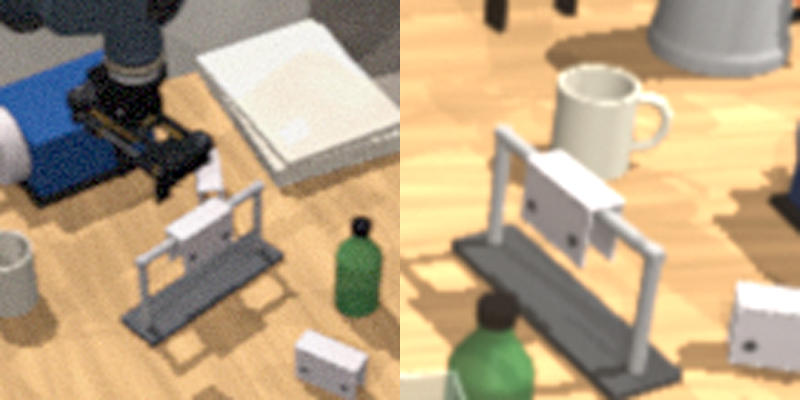

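View pics/w14.png

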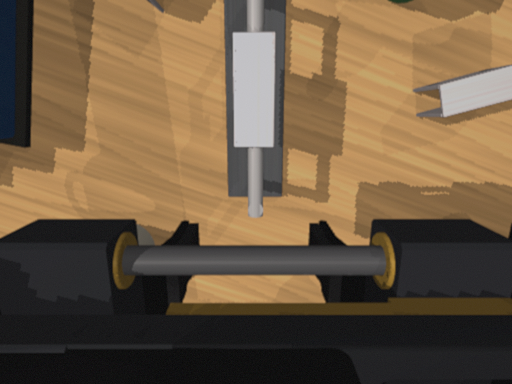

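The tag hangs level astride the bar, at (253,90) in the wrist view. Its top is at z≈0.137, in line with the bar and near its middle. The fingers are clear and the lever hub is still down, so I'm handing in.

Emit:
step_arm(slide=[[0,0,0],[0,0,0],[0,0,0],[0,0,0],[0,0,0],[0,0,0]], twist=[0,0,0,0,0,0])

```text
time: 24.05
position: [0.4861, 0.3116, 0.2248]
tool_rot: [0.985, 0.171, -0.0, 0.0]
ft_force: [1.0, -0.0, -0.1]
grip_width: 0.0601
```

```bash
python3 - <<'E'
from h import *
w=snap('wrist','w15'); d=cv2.absdiff(load('w14')['color'],w['color'])[20:160,220:290]; print('tag area diff',d.mean())
print(robot.hand_in())
E
```

```text
tag area diff 2.639829931972789
the job is handed in; nothing more can be done
None
```

I pushed the lever anticlockwise with the closed fingers, without clamping it, until it dropped home in OFF. I then hung the tag nearest the base astride the middle of the rail and handed the job in at about 24 s. The hand-in reports no verdict.

**Lever:** it went about 80–85° round from ON. The highest force I read at the wrist was about 9 N. After I backed off, the hub top had dropped about 4.5 mm in both fixed cameras, and it was still down at the last check.

**Tag:** it hangs level with its top at about z = 0.137 m (0.136 m expected). It lies along the bar to within about 0.2°, near the bar's middle. The fingers were clear of everything at hand-in.

**Disagreements and gaps:**
- **Finger length:** `robot.finger_overhang` (17 mm ahead of the TCP) does not match the pictures. They show the fingertips about 12 mm behind the reported TCP, so my first approach passed above the lever without touching it. I used the measured offset from then on.
- **Hub height:** one reading, taken while the gripper was beside the hub, disagreed between the cameras. I took it again after backing away and they agreed.
- **Bystanders:** I did not measure the jars, flask, mug, beaker or brush again at the end. No unexpected contact force showed up in the readings.

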